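# Stand up a fallen bottle and hold a humidity probe inside it

### The job

One of the three washed amber bottles on the drying tray has fallen over: stand it upright again in the row, in line with the other two and well clear of them, setting the glass down gently, and let go of it. Then lift the cordless humidity probe out of its stand and check whether that same bottle is dry: lower the probe's stem through the bottle's open mouth until the tip is about half-way down inside, without ever touching the bottle with it. Finish while still holding the probe there, upright, centred in the mouth and still, so that the reading can settle, and leave the other two bottles, the tip box and the tube rack where they are.

Things in the scene. Friction and masses are not known exactly. Their poses are not given: they have to be found in the camera images.
- tray: shallow aluminium drying tray, fixed, 176 mm (its x) by 460 mm (its y), floor 3 mm thick, rim 12 mm high; the origin is the centre of its underside, on the bench. The row of bottles runs along its y axis through its centre, places about 150 mm apart
- bottle_mid (a point): the fallen bottle: open empty amber glass, about 115 g, 100 mm tall; body 56 mm in diameter up to 53 mm, shoulder, then from 68 to 100 mm a straight neck 36 mm in diameter, bore 27 mm; floor 5 mm thick. Point on its axis, 50 mm above its base; z points from base to mouth. It starts on its side on the tray floor, mouth within 0.6 rad of +x, away from the robot
- bottle_mouth (a point): centre of the fallen bottle's open mouth, at the rim, 50 mm from bottle_mid along the bottle's axis
- bottle_b_mid (a point): an upright bottle of the same kind on the same tray; the point is on its axis half-way up; to be left alone
- bottle_c_mid (a point): the other upright bottle of the same kind on the same tray; the point is on its axis half-way up; to be left alone
- probe_handle (a point): cordless humidity probe, about 90 g, standing upright in its stand: a white round handle 24 mm in diameter and 76 mm long, and below it a steel stem 12 mm in diameter and 110 mm long. The point is the centre of the handle (148 mm above the tip); z points up from the tip to the handle
- probe_tip (a point): the lower end of the probe's stem, on its axis, 148 mm below probe_handle
- probe_stem (a point): a point on the axis of the probe's stem, 50 mm above the tip
- stand_mouth (a point): top of the probe stand, fixed: an upright aluminium tube 30 mm in diameter with a 16 mm bore on a round black foot 90 mm in diameter. The point is the centre of the tube's upper end, 125 mm above the bench; the underside of the probe's handle rests on it, the stem hangs 110 mm down inside
- tip_box_mid (a point): closed teal box of pipette tips with a clear lid, 85 by 122 by 75 mm; the point is its centre; to be left alone
- tube_rack_mid (a point): green rack with a few small tubes, 70 by 200 by 42 mm; the point is its centre, 21 mm above the bench; to be left alone

How it is judged (in metres and radians):
On the way, in this order (a step that is already met when the one before it is completed fails the run):
1. the fallen bottle stands upright on the tray, in line with the row, clear of its neighbours and let go (angle between bottle_mid's own z axis and vertical below 0.06 rad and z of bottle_mid in the frame of tray between 0.045 and 0.06 m and x of bottle_mid in the frame of tray between -0.025 and 0.025 m and y of bottle_mid in the frame of tray between -0.195 and 0.195 m and horizontal distance between bottle_mid and bottle_b_mid above 0.085 m and horizontal distance between bottle_mid and bottle_c_mid above 0.085 m and contact force between each of the arm, the fingers and bottle below 0.1 N and linear speed of bottle below 0.01 m/s), for 0.2 s.
2. the probe is lifted clear of its stand (z of probe_tip in the frame of stand_mouth above 0.003 m and contact force between the fingers and probe above 1 N), for 0.1 s.
At the end, for the whole second after the job is handed in: Bottle upright (0.06 rad), at rest, untouched by the robot, 25 mm or less off the row line, 85 mm or more axis to axis from the others, which still stand; probe gripped, still, upright (0.07 rad), off the glass, tip half-way down (22 mm), tip within 6 mm and stem within 5 mm of the mouth's axis (all of step 1 and angle between probe_tip's own z axis and vertical below 0.07 rad and horizontal distance between probe_tip and bottle_mouth below 0.006 m and horizontal distance between probe_stem and bottle_mouth below 0.005 m and z of probe_tip in the frame of bottle_mid between -0.022 and 0.022 m and contact force between the fingers and probe above 1 N and contact force between probe and bottle below 0.1 N and linear speed of probe below 0.01 m/s and angular speed of probe below 0.15 rad/s and angle between each of bottle_b_mid, bottle_c_mid's own z axis and vertical below 0.06 rad); the arm keeps its last pose, push and grip.
It fails at once if the probe touches the bottle it is lowered into (over 0.2 N) (contact force between probe and bottle above 0.2 N).
It fails at once if the fallen bottle is knocked or set down hard (over 40 N against the tray) (contact force between bottle and tray above 40 N).
It fails at once if one of the other two bottles is moved more than 12 mm or tipped (distance of any of bottle_b_mid, bottle_c_mid from where it was at the start of the episode above 0.012 m or angle between any of bottle_b_mid, bottle_c_mid's own z axis and vertical above 0.25 rad).
It fails at once if the tip box or the tube rack is moved more than 15 mm (distance of any of tip_box_mid, tube_rack_mid from where it was at the start of the episode above 0.015 m).
It also fails if it takes over 70 s, if anything falls off the work surface, if the arm or the gripper's body presses on something with over 40 N, if the wrist force passes 120 N, or if a joint passes its speed limit or range.

### The arm

A 6-joint arm with a two-finger parallel gripper is mounted at the origin on the work surface. World frame = base frame: x ahead of the robot, y to its left, z up, the work surface at z = 0. Lengths are in mm, angles in rad, forces in N, time in s.
With the tool pointing down it reaches from about 300 to 875 mm from the base axis. Payload 6.4 kg.
Tool frame: the origin (TCP) lies on the mounting face of the last link; the fingertips stand 166 mm ahead of it and the grasp point (between the pads) lies 147 mm ahead of it; x points along the fingers, z is the direction in which the jaws open and shut, and the axes are right-handed (so a half turn about x gives the same grasp; the last joint's range is limited). The gripper opens to 88 mm and grips with 3 to 60 N. Pads are 18 mm wide; open, the fingers measure 123 mm over their backs; the gripper's body (75 mm by 187 mm) begins 45 mm behind the grasp point.
Start: joints at [1.045, 0.181, 1.607, -0, 1.354, -0.206], TCP at [180.756, 545.866, 404.714] pointing down, gripper open.
Joint ranges: [-2.99, 2.99], [-0.89, 2.07], [0.3, 2.58], [-1.14, 4.28], [0, 2.63], [-3.12, 3.12]. Speed limits (rad/s): [2.57, 2.57, 3.01, 3.14, 3.14, 3.14].

### API

Orientations are given as [roll, pitch, yaw] about the fixed x, y, z axes, in that order (R = Rz(yaw) Ry(pitch) Rx(roll)).
In Python, from plant import ctrl, optics, ticket gives the robot as it stands.
- The arm moves only by the tool apply_moves, never from a script. Its argument "targets" is a list of rows, each a list of 3 entries, a list of its own where there are three numbers: the shift along the tool's x, y, z in mm, then the turn about the tool's x in degrees, then the closure, from 0 (fully open) to 1 (shut). A call has 1 to 10 rows; each row shifts and turns the commanded pose from where the row before left it, along the tool's axes as they then stand; what a row does not reach is not made up. A row lasts 1/8 s, in which the tool goes at most 62.5 mm and 10.7 degrees, less where a joint would pass 70% of its speed; a pose out of reach is approached as far as the arm can. A call is refused whole if a number of a shift passes 62.5 or a number of a turn 10.7, either way. A call with a gripper value outside its range is refused whole. The fingers move at their own pace and stop on an object; "squeeze" is the grip in N (left out, the last holds). Time passes only in rows, so rows that do not move let the fingers close. It gives the time, the measured TCP pose, the force and the opening at its end, in the units of the state.
- ctrl.state(): the state, without advancing time (a new reading comes with each control period).
- optics.read_camera(name): name is "scene" or "top" or "wrist"; returns (picture, depth): 384x512x3 uint8, red, green, blue; 384x512 float32, mm along the optical axis (not along the pixel's ray), 0 where there is no reading.
- optics.camera_model(name): a dict with "camera_matrix" (3x3 intrinsics, pixels), "rvec" (rotation vector, rad) and "tvec" (3), from world to camera coordinates, as OpenCV has them. Camera axes: x right, y down, z forward; pixel columns grow to the right and rows downward; lengths in mm; the calibration is good to about 2 mm. A picture is of the moment at which its call begins: read the wrist's pose just before it. camera_model takes no time and is no camera call; for the wrist camera it gives the pose at the moment of the call.
- ticket.hand_in(): hands the job in, once; it reports no verdict.
The state is a dict: "clock": time; "joints": joint angles; "qd": joint speeds; "effort": joint torques, N m; "position": TCP position; "tool_rot": TCP orientation; "contact_force": force on the tool from outside, world axes, zero at the start; "ft_torque": the same for the moment, N m; "gripper_width": finger opening in mm.
Only numpy, scipy, OpenCV 4.12 (cv2) and the standard library are available. Lean on these libraries where they do the work, as an engineer would, in place of code of your own. Each camera call takes 0.05 s, during which the arm holds its last target.

## Working session

There is one attempt and no reset: what is moved stays moved. The work goes in short steps, Python scripts to look and compute and a tool call to move; the robot and the scene stay as the last step left them, time stands still between calls to the robot, and variables do not carry over. Pictures are saved under pics/ and viewed, and the job is handed in when it is done.

Besides the shell and the picture viewer there is one more tool, called as a command line: name --argument value ..., lists and objects as JSON in quotes. apply_moves: Moves the arm, as the interface text tells. Its arguments: {"type":"object","properties":{"targets":{"type":"array","items":{"type":"array"}},"squeeze":{"type":"number"}},"required":["targets"]}

```bash
ls; mkdir -p pics
python3 - <<'E'
from plant import ctrl, optics
import cv2,numpy as np
print(ctrl.state())
for n in ["scene","top","wrist"]:
    m=optics.camera_model(n); print(n,m)
    p,d=optics.read_camera(n)
    cv2.imwrite(f"pics/{n}0.png",p[:,:,::-1]); np.savez(f"{n}0.npz",p=p,d=d,**m)
E
```

```text
pics
{'clock': 0.0, 'joints': array([ 1.04469711e+00,  1.81520871e-01,  1.60798869e+00, -2.59834613e-05,
        1.35379745e+00, -2.06292469e-01]), 'qd': array([ 0.00010187, -0.00105865,  0.00035951,  0.00010098,  0.00051394,
        0.0013534 ]), 'effort': array([-6.05011828e-04, -4.33886433e+01, -3.41839850e+01,  7.00273016e-02,
        3.89878743e-02, -1.22301449e-04]), 'position': array([180.62478383, 545.62994594, 403.83057348]), 'tool_rot': array([ 2.9500945 ,  1.56908179, -2.08209562]), 'contact_force': array([ 0.55979112,  0.38353476, -0.47073719]), 'ft_torque': array([ 0.03241184,  0.00612408, -0.00815833]), 'gripper_width': 88.03339517952003}
scene {'camera_matrix': array([[455.39144266,   0.        , 253.72373121],
       [  0.        , 455.39144266, 192.29678602],
       [  0.        ,   0.        ,   1.        ]]), 'rvec': array([ 2.11150601,  1.21251894, -0.49393344]), 'tvec': array([-277.11381161, -321.21060001, 1572.61220022])}
top {'camera_matrix': array([[382.91451347,   0.        , 253.90902565],
       [  0.        , 382.91451347, 197.12644888],
       [  0.        ,   0.        ,   1.        ]]), 'rvec': array([ 2.13372614, -2.09468964,  0.21553487]), 'tvec': array([-54.96325418, 659.40202972, 880.91069969])}
wrist {'camera_matrix': array([[280.456469  ,   0.        , 250.43310935],
       [  0.        , 280.456469  , 186.21593749],
       [  0.        ,   0.        ,   1.        ]]), 'rvec': array([-2.3194867 , -1.67577781, -0.27528987]), 'tvec': array([-574.79846937,  -43.972243  ,  391.33590309])}
```

View pics/scene0.png

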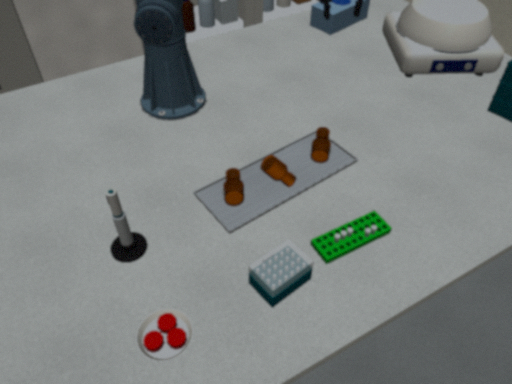

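View pics/top0.png

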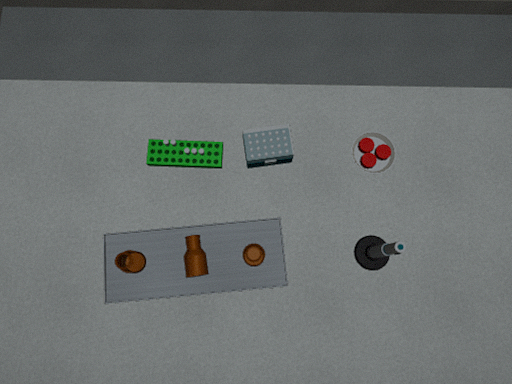

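View pics/wrist0.png

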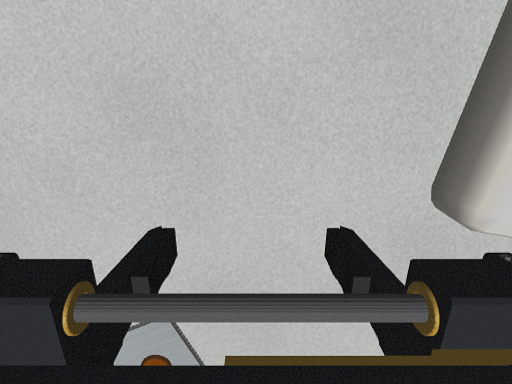

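The top view shows the fallen bottle at about (195,257) with its mouth up at (193,236). The upright bottles are at about (131,261) and (254,254), and the probe is at about (385,250). Next I'll measure these positions.

```bash
cat > h.py <<'E'
import numpy as np,cv2
from scipy.spatial.transform import Rotation as R
def load(f):
    z=np.load(f); return dict(z)
def cloud(z):
    K=z['camera_matrix'];d=z['d'];h,w=d.shape
    u,v=np.meshgrid(np.arange(w),np.arange(h))
    c=np.stack([(u-K[0,2])/K[0,0]*d,(v-K[1,2])/K[1,1]*d,d],-1)
    Rm=cv2.Rodrigues(z['rvec'])[0]
    return (c-z['tvec'].ravel())@Rm
def proj(z,P):
    return cv2.projectPoints(np.float64(P).reshape(-1,3),z['rvec'],z['tvec'],z['camera_matrix'],None)[0].reshape(-1,2)
def pix2z(z,uv,zz):
    K=z['camera_matrix'];Rm=cv2.Rodrigues(z['rvec'])[0];C=-Rm.T@z['tvec'].ravel()
    uv=np.atleast_2d(uv).astype(float)
    r=np.c_[(uv-K[:2,2])/[K[0,0],K[1,1]],np.ones(len(uv))]@Rm
    return C+r*((zz-C[2])/r[:,2])[:,None]
def snap(n,f):
    from plant import optics
    m=optics.camera_model(n);p,d=optics.read_camera(n)
    np.savez(f+'.npz',p=p,d=d,**m); return dict(p=p,d=d,**m)
E
python3 - <<'E'
from h import *
for n in ['top','scene']:
    z=load(n+'0.npz');W=cloud(z);z['W']=W
    Rm=cv2.Rodrigues(z['rvec'])[0];print(n,'cam',-Rm.T@z['tvec'])
    print('tcp,base proj',proj(z,[[180,545,404],[0,0,0]]))
    hsv=cv2.cvtColor(z['p'],cv2.COLOR_RGB2HSV)
    m=((hsv[...,0]<18)&(hsv[...,1]>150)&(hsv[...,2]>25)&(z['d']>0)).astype('uint8')
    k,l,s,c=cv2.connectedComponentsWithStats(m)
    for i in range(1,k):
        if s[i,4]>60:
            P=W[l==i];print(s[i],c[i].round(1),'med',np.median(P,0).round(),'min',np.percentile(P,2,axis=0).round(),'max',np.percentile(P,98,axis=0).round())
z=load('top0.npz');W=cloud(z)
print('tray corners',pix2z(z,[[104,234],[280,219],[287,286],[106,302]],12).round())
print('bench z',W[330,60],W[200,320],W[300,400])
print(W[246:256:2,385:408:3].round())
im=cv2.resize(z['p'][200:320,90:300],None,fx=3.8,fy=3.8,interpolation=cv2.INTER_CUBIC)
im=np.clip(im*1.8,0,255).astype('uint8')
cv2.imwrite('pics/topcrop.png',im[:,:,::-1])
z=load('scene0.npz')
im=cv2.resize(z['p'][115:265,90:290],None,fx=4,fy=4,interpolation=cv2.INTER_CUBIC)
cv2.imwrite('pics/scenecrop.png',np.clip(im*1.5,0,255).astype('uint8')[:,:,::-1])
E
```

```text
top cam [468.83155702 -44.6935994  996.00959346]
tcp,base proj [[-182.63753815  484.01988905]
 [ 230.01758269  483.7555107 ]]
[358 138  33  30 394] [372.4 151.8] med [ 800. -351.   21.] min [ 763. -401.   11.] max [ 835. -323.   24.]
[184 235  24  42 720] [194.7 257.3] med [509. 100.  50.] min [469.  73.  34.] max [563. 123.  59.]
[243 244  22  22 377] [253.4 254.4] med [521. -44.  62.] min [497. -67.   4.] max [543. -21. 103.]
[115 250  31  23 494] [130.6 261.1] med [498. 245.  63.] min [475. 231.   6.] max [523. 282. 103.]
scene cam [1283.83987962 -420.65098535  909.88205744]
tcp,base proj [[348.27697353 -37.90598668]
 [173.47810013  99.28176394]]
[182   1  12  30 200] [187.2  15.1] med [-864.  424. -146.] min [-884.  405. -225.] max [-848.  453.  -88.]
[312 128  17  34 437] [320.8 145.8] med [514. 244.  60.] min [485. 228.  12.] max [528. 270. 101.]
[262 155  33  31 504] [277.1 170.1] med [523.  92.  46.] min [475.  70.  16.] max [566. 120.  59.]
[225 169  18  36 510] [233.3 187.7] med [537. -52.  62.] min [506. -71.  14.] max [549. -31. 102.]
[158 314  28  34 436] [171.5 330. ] m
[... 603 characters left out ...]
34.  146.]
  [ 533. -334.  167.]
  [ 532. -335.  182.]
  [ 531. -335.  198.]
  [ 531. -341.  199.]
  [ 531. -346.  202.]
  [ 531. -353.  199.]
  [ 547. -439.   -2.]]

 [[ 531. -336.  142.]
  [ 529. -335.  164.]
  [ 528. -336.  179.]
  [ 527. -337.  194.]
  [ 527. -340.  200.]
  [ 527. -347.  200.]
  [ 527. -354.  197.]
  [ 542. -438.    0.]]

 [[ 526. -336.  141.]
  [ 526. -338.  152.]
  [ 525. -338.  171.]
  [ 524. -340.  184.]
  [ 523. -342.  197.]
  [ 523. -347.  200.]
  [ 537. -431.   -2.]
  [ 537. -437.    1.]]

 [[ 523. -341.  124.]
  [ 522. -342.  141.]
  [ 522. -345.  150.]
  [ 521. -347.  165.]
  [ 520. -347.  183.]
  [ 532. -422.   -1.]
  [ 532. -430.   -2.]
  [ 532. -439.   -3.]]]
```

View pics/topcrop.png

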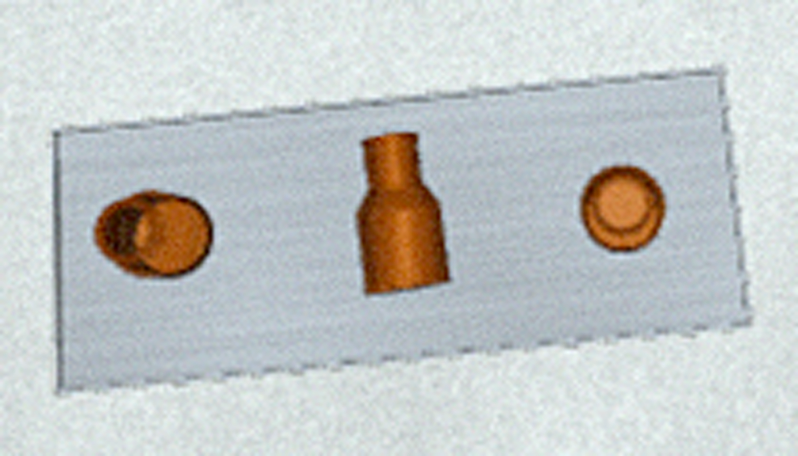

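View pics/scenecrop.png

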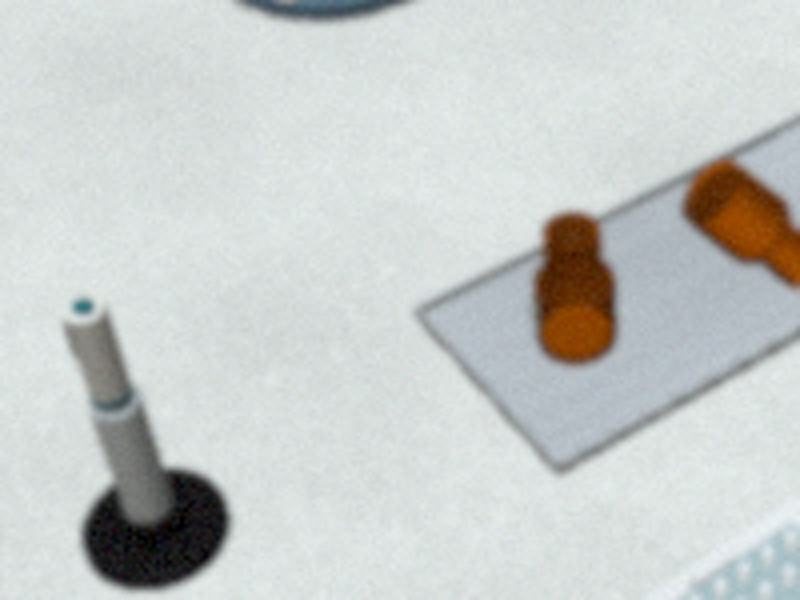

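Run:
```python
from h import *
z=load('top0.npz');W=cloud(z)
c=lambda p:np.array(p)/3.8+[90,200]-0.37
print('mouth,base z31',pix2z(z,c([[390,133],[407,289]]),31).round(1))
q=pix2z(z,c([[363,140],[416,134]]),31);print('neck edges',q.round(1))
q=pix2z(z,c([[365,293],[449,281]]),31);print('base edges',q.round(1))
cor=pix2z(z,c([[54,131],[721,70],[749,322],[60,391]]),12);print('tray',cor.round(1),cor.mean(0))
d1=cor[0]-cor[1];d2=cor[3]-cor[2];print([np.linalg.norm(x) for x in(d1,d2)],np.arctan2(-d1[0],d1[1]),np.arctan2(-d2[0],d2[1]))
for n in('top','scene'):
    z=load(n+'0.npz');W=cloud(z)
    for nm,(x,y) in dict(b=(500,250),c=(521,-44)).items():
        m=(abs(W[...,0]-x)<45)&(abs(W[...,1]-y)<45)&(W[...,2]>92)&(W[...,2]<110)
        P=W[m];print(n,nm,m.sum(),P.min(0).round(),P.max(0).round(),P.mean(0).round())
    m=(abs(W[...,0]-530)<60)&(abs(W[...,1]+345)<60)&(W[...,2]>135)&(W[...,2]<215)
    P=W[m];print('probe',n,m.sum(),P.min(0).round(),P.max(0).round())
    # circle fit vertical cylinder r=12 sides
    from scipy.optimize import least_squares
    P=P[(P[:,2]<192)]
    r=least_squares(lambda c:np.hypot(P[:,0]-c[0],P[:,1]-c[1])-12,[530,-347],loss='soft_l1');print(r.x, abs(r.fun).mean())
z=load('scene0.npz')
print(proj(z,[[509,75,120]]))
# fallen from scene + top: fit axis
P=[]
for n in('top','scene'):
    z=load(n+'0.npz');W=cloud(z);hsv=cv2.cvtColor(z['p'],cv2.COLOR_RGB2HSV)
    m=(hsv[...,0]<18)&(hsv[...,1]>130)&(W[...,0]>440)&(W[...,0]<600)&(W[...,1]>40)&(W[...,1]<160)&(W[...,2]>15)
    P.append(W[m])
P=np.vstack(P)
def prof(s): return np.interp(s,[0,53,68,100],[28,28,18,18])
def f(q):
    a=np.array([np.cos(q[2]),np.sin(q[2])]);d=P[:,:2]-q[:2];s=d@a;t=d@[-a[1],a[0]]
    rr=np.hypot(t,P[:,2]-q[3]);return np.r_[rr-prof(s),np.clip(-s,0,None),np.clip(s-100,0,None)]
r=least_squares(f,[468,95,0.05,31],loss='soft_l1');print('fallen base xy, yaw, z',r.x,abs(r.fun).mean(), P.shape)
```

```text
mouth,base z31 [[568.4 110.9  31. ]
 [467.2  94.8  31. ]]
neck edges [[563.4 128.6  31. ]
 [568.   93.7  31. ]]
base edges [[464.2 121.9  31. ]
 [472.8  67.7  31. ]]
tray [[ 567.5  341.3   12. ]
 [ 617.5 -109.7   12. ]
 [ 450.  -129.    12. ]
 [ 397.9  320.8   12. ]] [508.21257292 105.85066718  12.        ]
[np.float64(453.7999825312932), np.float64(452.8679945420272)] 0.1104954267147462 0.11543175939083686
top b 128 [479. 240.  92.] [516. 278. 105.] [498. 259. 100.]
top c 111 [503. -62.  93.] [538. -25. 105.] [520. -43. 100.]
probe top 220 [ 520. -356.  135.] [ 545. -334.  204.]
[ 533.49109404 -346.54282037] 0.42878259876085106
scene b 92 [481. 237.  92.] [518. 277. 105.] [500. 255.  98.]
scene c 113 [502. -64.  92.] [541. -26. 104.] [522. -46.  99.]
probe scene 300 [ 521. -361.  135.] [ 548. -336.  204.]
[ 533.07602031 -348.38668914] 0.8450012522147128
[[269.92377997 148.77223138]]
fallen base xy, yaw, z [4.66929802e+02 9.48329490e+01 1.66284808e-01 2.90478467e+01] 0.505000835924939 (1239, 3)
```

```bash
cat >> h.py <<'E'
def tool():
    from plant import ctrl
    s=ctrl.state(); Rt=R.from_euler('xyz',s['tool_rot']).as_matrix()
    return s,np.array(s['position']),Rt
def plan(goal,jaw_yaw=None,n=None,step=55):
    """goal: grasp-point world pos; jaw_yaw: direction of jaw axis, mod pi"""
    s,p,Rt=tool(); g=p+147*Rt[:,0]
    jz=Rt[:,2];cur=np.arctan2(jz[1],jz[0]);dy=0
    if jaw_yaw is not None: dy=(jaw_yaw-cur+np.pi/2)%np.pi-np.pi/2
    d=np.array(goal)-(p+147*Rt[:,0])
    turn=-np.degrees(dy)   # tool x down: +turn about x = -yaw
    print('t',round(s['clock'],2),'grasp',g.round(1),'jawyaw',round(cur,4),'down err',Rt[:,0].round(4),'w',round(s['gripper_width'],1),'F',s['contact_force'].round(1))
    print('shift now-frame (turn=0):',(Rt.T@d).round(1),'turn',round(turn,2))
    # shift expressed in frame after turning by the whole
    R2=Rt@R.from_euler('x',np.radians(turn)).as_matrix()
    print('shift after turn:',(R2.T@d).round(1),'dist',np.linalg.norm(d).round(1), 'joint6',s['joints'][5].round(2))
    return Rt,d
E
python3 - <<'E'
from h import *
plan([552,109,120],0.163+np.pi/2)
E
```

```text
t 0.15 grasp [180.6 545.5 257.1] jawyaw 1.251 down err [-6.0e-04 -1.1e-03 -1.0e+00] w 87.6 F [-0.6 -0.3  0.3]
shift now-frame (turn=0): [ 137.3 -489.9 -297.5] turn -27.66
shift after turn: [ 137.3 -295.8 -490.9] dist 589.3 joint6 -0.21
```

apply_moves --targets '[[[0,0,0],-9.2,0],[[0,0,0],-9.2,0],[[0,0,0],-9.2,0],[[4,-27,-45],0,0],[[4,-27,-45],0,0],[[4,-27,-45],0,0],[[4,-27,-45],0,0],[[4,-27,-45],0,0],[[4,-27,-45],0,0],[[4,-27,-45],0,0]]'

```text
clock: 1.4
position: [418.8, 264.0, 376.5]
tool_rot: [-0.33, 1.571, 1.403]
contact_force: [-0.2, 0.8, -0.7]
gripper_width: 88.0
```

apply_moves --targets '[[[4,-27,-45],0,0],[[4,-27,-45],0,0],[[4,-27,-45],0,0],[[4,-27,-45],0,0],[[0,0,0],0,0],[[0,0,0],0,0],[[0,0,0],0,0]]'

```text
clock: 2.28
position: [552.9, 106.4, 360.7]
tool_rot: [0.89, 1.57, 2.624]
contact_force: [-0.1, -0.5, 0.2]
gripper_width: 88.1
```

Run:
```python
from h import *
plan([552,109,120],0.163+np.pi/2)
z=snap('wrist','w1');cv2.imwrite('pics/w1.png',z['p'][:,:,::-1])
z=snap('top','t1');cv2.imwrite('pics/t1.png',z['p'][:,:,::-1])
```

```text
t 2.27 grasp [552.8 106.4 213.7] jawyaw 1.7342 down err [-5.e-04  3.e-04 -1.e+00] w 88.1 F [-0.1 -0.5  0.2]
shift now-frame (turn=0): [93.7  0.4  2.7] turn 0.02
shift after turn: [93.7  0.4  2.7] dist 93.7 joint6 -1.76
```

View pics/w1.png

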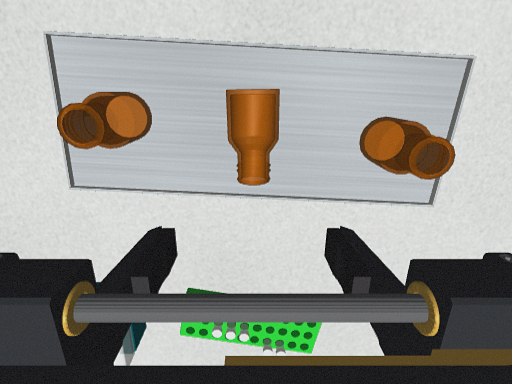

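View pics/t1.png

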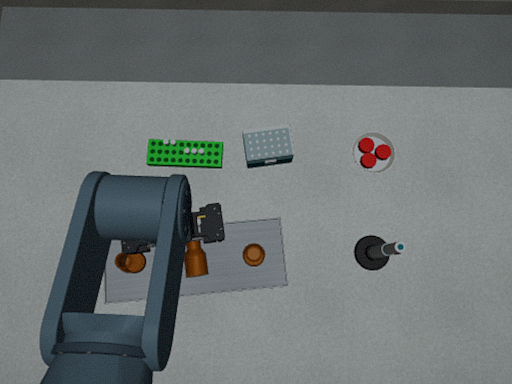

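The wrist view shows the bottle centred between the fingers: body at (253,120), mouth at (253,180). I'll refine the fit with wrist depth.

```bash
cat >> h.py <<'E'
from scipy.optimize import least_squares
def prof(s): return np.interp(s,[0,53,68,100],[28,28,18,18])
def fallen(z,x0=(467,95,0.163,31)):
    W=cloud(z);hsv=cv2.cvtColor(z['p'],cv2.COLOR_RGB2HSV)
    m=(hsv[...,0]<18)&(hsv[...,1]>130)&(W[...,0]>440)&(W[...,0]<600)&(W[...,1]>40)&(W[...,1]<160)&(W[...,2]>15)&(z['d']>0)
    P=W[m]
    def f(q):
        a=np.array([np.cos(q[2]),np.sin(q[2])]);d=P[:,:2]-q[:2];s=d@a;t=d@[-a[1],a[0]]
        rr=np.hypot(t,P[:,2]-q[3]);return np.r_[rr-prof(s),np.clip(-s,0,None),np.clip(s-100,0,None)]
    r=least_squares(f,x0,loss='soft_l1');return r.x,abs(r.fun).mean(),len(P)
def upright(z,x,y,zt=103,r=18,tol=40,lo=-25,hi=0):
    W=cloud(z);m=(np.hypot(W[...,0]-x,W[...,1]-y)<tol)&(W[...,2]>zt+lo)&(W[...,2]<zt+hi)&(z['d']>0)
    P=W[m];q=least_squares(lambda c:np.hypot(P[:,0]-c[0],P[:,1]-c[1])-r,[x,y],loss='soft_l1')
    return q.x,abs(q.fun).mean(),len(P)
E
python3 - <<'E'
from h import *
z=load('w1.npz');print(fallen(z))
W=cloud(z);print('tray floor',W[60,200],W[170,350])
print(upright(z,499,257),upright(z,521,-44))
for n in('top','scene'):
    zz=load(n+'0.npz');print(upright(zz,499,257),upright(zz,521,-44))
print(pix2z(z,[[47,33],[474,57],[434,204],[72,187]],12).round(1))
E
```

```text
(array([4.67698279e+02, 9.50242132e+01, 1.77405415e-01, 3.00520780e+01]), np.float64(0.5745794598651972), 4073)
tray floor [447.17022358  33.4022043    3.08608485] [541.77341257 230.94887881   3.1788406 ]
(array([499.1123154 , 256.88061962]), np.float64(1.9600685189876605), 1671) (array([520.45431132, -41.47635452]), np.float64(1.9629907858219133), 1644)
(array([498.05688343, 257.68490052]), np.float64(1.899308774300337), 175) (array([519.81963913, -43.32408776]), np.float64(1.8481390580354098), 109)
(array([500.03653993, 255.3251097 ]), np.float64(1.8047186608240253), 156) (array([521.67015377, -46.48560915]), np.float64(1.9355065184515532), 192)
[[ 448.  -125.1   12. ]
 [ 397.2  323.6   12. ]
 [ 565.7  344.4   12. ]
 [ 617.  -106.1   12. ]]
```

apply_moves --targets '[[[30,0,3],-0.6,0],[[40,0,0],0,0],[[40,0,0],0,0],[[30,0,0],0,0],[[20,0,0],0,0],[[10,0,0],0,0],[[0,0,0],0,0],[[0,0,0],0,0]]'

```text
clock: 3.38
position: [553.7, 108.4, 191.8]
tool_rot: [-1.749, 1.569, -0.005]
contact_force: [0.5, 0.3, 0.5]
gripper_width: 88.1
```

Run:
```python
from h import *
plan([553.2,110.1,31],0.175+np.pi/2)
```

```text
t 3.38 grasp [553.9 108.4  44.8] jawyaw 1.7435 down err [ 0.0018 -0.     -1.    ] w 88.1 F [0.5 0.3 0.5]
shift now-frame (turn=0): [13.8  0.5  1.8] turn -0.13
shift after turn: [13.8  0.5  1.8] dist 13.9 joint6 -1.76
```

apply_moves --targets '[[[9,0,1.7],0,0],[[4.5,0,0],0,0],[[0,0,0],0,0],[[0,0,0],0,0.4],[[0,0,0],0,0.7],[[0,0,0],0,0.7],[[0,0,0],0,0.7],[[0,0,0],0,0.7]]' --squeeze 6

```text
clock: 4.38
position: [552.9, 109.8, 177.2]
tool_rot: [-1.619, 1.571, 0.124]
contact_force: [-0.2, 0.4, -0.1]
gripper_width: 40.0
```

Run:
```python
from h import *
plan([553.2,110.1,31],0.175+np.pi/2)
z=snap('wrist','w2');cv2.imwrite('pics/w2.png',z['p'][:,:,::-1])
```

```text
t 4.38 grasp [552.9 109.8  30.2] jawyaw 1.7431 down err [ 1.e-04  0.e+00 -1.e+00] w 40.0 F [-0.2  0.4 -0.1]
shift now-frame (turn=0): [-0.8 -0.3  0.2] turn -0.15
shift after turn: [-0.8 -0.3  0.2] dist 0.8 joint6 -1.76
```

View pics/w2.png

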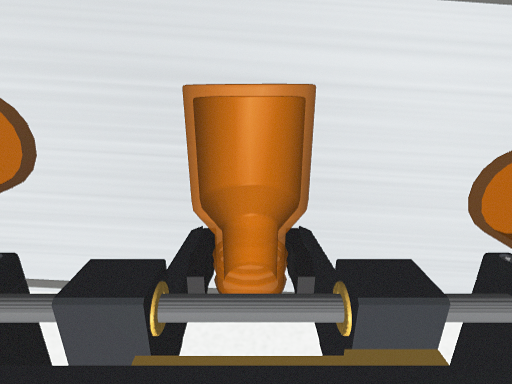

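The fingers straddle the neck at around (250,265), and the width is 40 mm, so they are still closing.

apply_moves --targets '[[[0,0,0],0,0.8],[[0,0,0],0,0.8],[[0,0,0],0,0.8],[[0,0,0],0,0.8]]'

```text
clock: 4.92
position: [552.9, 109.8, 177.2]
tool_rot: [-2.416, 1.571, -0.673]
contact_force: [-0.3, -0.8, -0.8]
gripper_width: 35.0
```

apply_moves --targets '[[[-7.2,3.4,0],0,0.8],[[-7.2,3.4,0],0,0.8],[[-7.2,3.4,0],0,0.8],[[-6,5.1,0],0,0.8],[[-6,5.1,0],0,0.8],[[-6,5.1,0],0,0.8],[[0,0,0],0,0.8]]' --squeeze 4

```text
clock: 5.8
position: [527.5, 105.5, 217.3]
tool_rot: [-1.832, 1.571, -0.089]
contact_force: [-0.1, -0.4, -0.7]
gripper_width: 35.5
```

Run:
```python
from h import *
plan([553.2,110.1,31],0.175+np.pi/2)
z=snap('wrist','w3');cv2.imwrite('pics/w3.png',z['p'][:,:,::-1])
z=snap('scene','s3');cv2.imwrite('pics/s3.png',cv2.resize(z['p'][100:250,200:400],None,fx=4,fy=4,interpolation=cv2.INTER_CUBIC)[:,:,::-1])
```

```text
t 5.8 grasp [527.5 105.5  70.3] jawyaw 1.7432 down err [ 3.e-04 -0.e+00 -1.e+00] w 35.5 F [-0.1 -0.4 -0.7]
shift now-frame (turn=0): [ 39.3 -26.1   0.2] turn -0.15
shift after turn: [ 39.3 -26.1   0.1] dist 47.2 joint6 -1.77
```

View pics/w3.png

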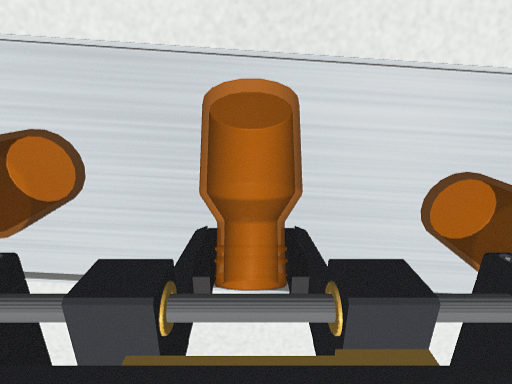

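View pics/s3.png

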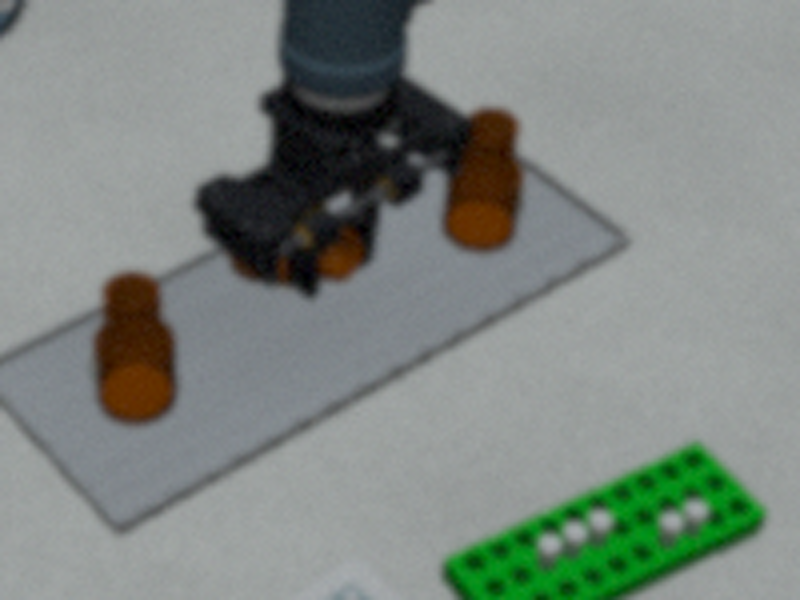

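apply_moves --targets '[[[-6,3,0],0,0.8],[[-5,3,0],0,0.8],[[-5,3,0],0,0.8],[[-5,3,0],0,0.8],[[0,0,0],0,0.8]]' --squeeze 3

```text
clock: 6.52
position: [516.0, 103.4, 238.5]
tool_rot: [-1.726, 1.57, 0.017]
contact_force: [0.2, 0.3, 0.5]
gripper_width: 35.2
```

```bash
cat >> h.py <<'E'
def bot3(z,g,tilt0,yaw=0.173):
    """fit bottle: base point xyz + tilt angle theta from horizontal(90=upright), axis in plane of yaw plus lateral tilt"""
    W=cloud(z);hsv=cv2.cvtColor(z['p'],cv2.COLOR_RGB2HSV)
    m=(hsv[...,0]<18)&(hsv[...,1]>130)&(np.hypot(W[...,0]-g[0],W[...,1]-g[1])<100)&(abs(W[...,1]-g[1])<55)&(W[...,2]>6)&(z['d']>0)
    P=W[m]
    def ax(q):
        a=np.array([np.cos(yaw)*np.cos(q[3]),np.sin(yaw)*np.cos(q[3]),np.sin(q[3])]);l=np.array([-np.sin(yaw),np.cos(yaw),0])
        a=a+q[4]*l;return a/np.linalg.norm(a)
    def f(q):
        a=ax(q);d=P-q[:3];s=d@a;rr=np.linalg.norm(d-np.outer(s,a),axis=1)
        e=np.where(s<1.5,0,rr-prof(s)); e=np.where(s<3,np.minimum(abs(s),abs(rr-28)),e)
        return np.r_[np.clip(e,-30,30),np.clip(s-100,0,None),np.clip(-s,0,None)]
    best=None
    for t in np.radians(tilt0):
        q0=np.r_[0,0,0,t,0];q0[:3]=np.array(g)-86*ax(q0)
        r=least_squares(f,q0,loss='soft_l1')
        if best is None or r.cost<best.cost: best=r
    q=best.x;print('bottle base',q[:3].round(1),'elev deg',np.degrees(q[3]).round(1),'lat',q[4].round(3),'mouth',(q[:3]+100*ax(q)).round(1),'err',abs(best.fun).mean().round(2),len(P))
    return q
E
python3 - <<'E'
from h import *
z=load('w3.npz');bot3(z,[527.5,105.5,70.3],[10,30,50])
s,p,Rt=tool();g=p+147*Rt[:,0];print(s['clock'],g,s['gripper_width'],s['contact_force'])
z=snap('wrist','w4');cv2.imwrite('pics/w4.png',z['p'][:,:,::-1]);bot3(z,g,[20,50,70])
E
```

```text
bottle base [452.3  93.1  26.1] elev deg 30.3 lat -0.0 mouth [537.3 107.9  76.6] err 0.15 17748
6.525 [516.19726222 103.44565118  91.47625316] 35.19031099668841 [0.23608795 0.29247697 0.52184953]
bottle base [472.1  96.5  15. ] elev deg 62.7 lat -0.0 mouth [517.2 104.4 103.9] err 0.29 13022
```

View pics/w4.png

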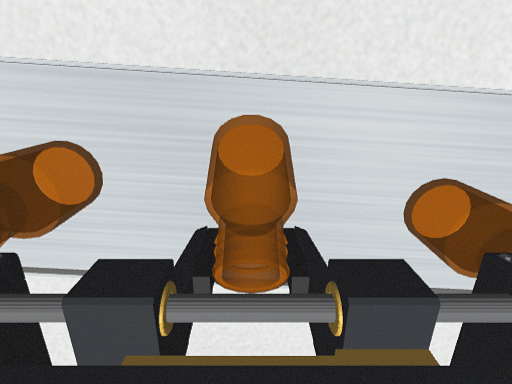

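apply_moves --targets '[[[-3,0,0],0,0.8],[[-3,0,0],0,0.8],[[-2,0,0],0,0.8],[[0,0,0],0,0.8],[[0,0,0],0,0.8]]' --squeeze 3

```text
clock: 7.2
position: [515.9, 103.4, 245.7]
tool_rot: [1.648, 1.571, -2.892]
contact_force: [1.0, -0.0, -0.2]
gripper_width: 35.2
```

Run:
```python
from h import *
s,p,Rt=tool();g=p+147*Rt[:,0];print(s['clock'],g,s['gripper_width'],s['contact_force'])
z=snap('wrist','w5');cv2.imwrite('pics/w5.png',z['p'][:,:,::-1]);bot3(z,g,[50,70,85])
```

```text
7.2 [515.89061649 103.41507795  98.73188854] 35.19618177909868 [ 0.97134638 -0.01949025 -0.21346369]
bottle base [476.6  97.3  19.6] elev deg 66.8 lat -0.0 mouth [515.3 104.1 111.5] err 0.32 12495
```

apply_moves --targets '[[[2,1,0],0,0.8],[[2,2,0],0,0.8],[[2,3,0],0,0.8],[[0.5,3,0],0,0.8],[[0,3,0],0,0.8],[[0,3,0],0,0.8],[[0,3,0],0,0.8],[[0.4,3,0],0,0.8],[[0.5,3,0],0,0.8],[[0,0,0],0,0.8]]' --squeeze 3

```text
clock: 8.5
position: [492.1, 99.3, 238.5]
tool_rot: [1.997, 1.571, -2.543]
contact_force: [0.4, 0.6, 3.3]
gripper_width: 35.4
```

Run:
```python
from h import *
s,p,Rt=tool();g=p+147*Rt[:,0];print(s['clock'],g,s['gripper_width'],s['contact_force'])
z=snap('wrist','w6');cv2.imwrite('pics/w6.png',z['p'][:,:,::-1]);bot3(z,g,[50,70,85])
```

```text
8.5 [492.12262902  99.25486769  91.52048746] 35.36810406225312 [0.38444772 0.57977154 3.33696965]
bottle base [469.3  96.    6.9] elev deg 81.4 lat -0.0 mouth [484.   98.6 105.8] err 0.44 10838
```

View pics/w6.png

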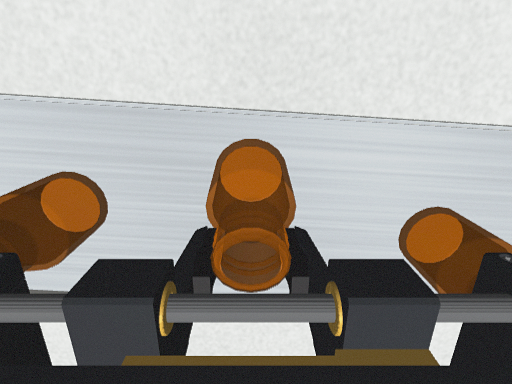

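apply_moves --targets '[[[0.5,3,0],0,0.8],[[0.7,3,0],0,0.8],[[0.9,3,0],0,0.8],[[0.9,2.5,0],0,0.8],[[0.9,2,0],0,0.8],[[0,0,0],0,0.8]]' --squeeze 3

```text
clock: 9.3
position: [479.8, 97.1, 235.4]
tool_rot: [-1.607, 1.567, 0.136]
contact_force: [1.3, 1.9, 5.4]
gripper_width: 34.9
```

Run:
```python
from h import *
s,p,Rt=tool();g=p+147*Rt[:,0];print(s['clock'],g,s['gripper_width'],s['contact_force'])
z=snap('wrist','w7');cv2.imwrite('pics/w7.png',z['p'][:,:,::-1]);bot3(z,g,[70,85])
```

```text
9.3 [480.33473697  97.15668449  88.38849914] 34.9094725194916 [1.2876217  1.92442438 5.35131788]
bottle base [468.6  96.    2.3] elev deg 91.6 lat -0.0 mouth [465.9  95.4 102.3] err 0.56 9460
```

View pics/w7.png

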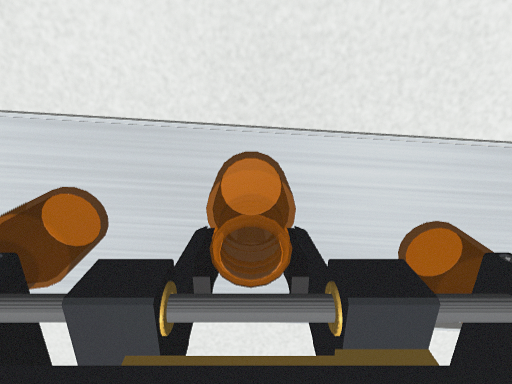

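apply_moves --targets '[[[0,0,0],0,0.5],[[0,0,0],0,0.45],[[0,0,0],0,0.4],[[0,0,0],0,0.3],[[0,0,0],0,0.3],[[0,0,0],0,0.3]]' --squeeze 3

```text
clock: 10.1
position: [479.0, 97.0, 234.5]
tool_rot: [1.776, 1.571, -2.764]
contact_force: [0.3, -0.1, -0.2]
gripper_width: 61.8
```

Run:
```python
from h import *
s,p,Rt=tool();g=p+147*Rt[:,0];print(s['clock'],g,s['gripper_width'],s['contact_force'])
z=snap('wrist','w8');cv2.imwrite('pics/w8.png',z['p'][:,:,::-1]);bot3(z,g,[70,85]);print(upright(z,468,96))
W=cloud(z)
P=W[(abs(W[...,1]-96)<30)&(abs(W[...,0]-470)<40)&(W[...,2]>100)];print(P.min(0),P.max(0),len(P))
```

```text
10.1 [479.00521658  96.9842821   87.49029185] 61.78554885289327 [ 0.32031169 -0.09729971 -0.23495616]
bottle base [468.7  96.    2.4] elev deg 91.6 lat -0.0 mouth [466.   95.5 102.3] err 0.55 9524
(array([466.68102117,  95.66625062]), np.float64(6.488009712907204), 6442)
[446.2633181   66.00200249 100.00365411] [492.58110761 125.99091639 170.57356903] 14950
```

View pics/w8.png

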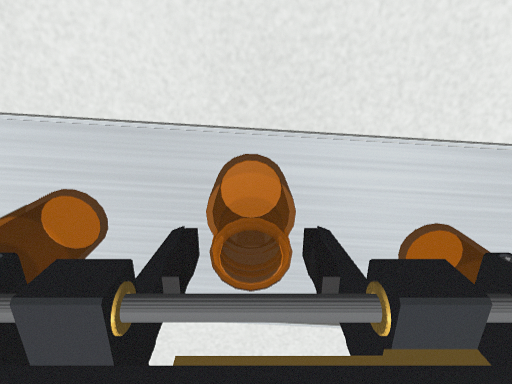

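apply_moves --targets '[[[-1,4,0],0,0.3],[[-1,4,0],0,0.3],[[0,3.5,0],0,0.3],[[0,0,0],0,0.5],[[0,0,0],0,0.8],[[0,0,0],0,0.8],[[0,0,0],0,0.8],[[0,0,0],0,0.8]]' --squeeze 8

```text
clock: 11.15
position: [467.8, 95.0, 236.6]
tool_rot: [-1.755, 1.571, -0.012]
contact_force: [0.5, 0.5, 0.1]
gripper_width: 35.4
```

apply_moves --targets '[[[0,0,0],0,0.8],[[0,0,0],0,0.8],[[-2,0,0],0,0.8],[[-3,0,0],0,0.8],[[0,0,0],0,0.8]]' --squeeze 8

```text
clock: 11.78
position: [467.8, 95.0, 241.8]
tool_rot: [-1.84, 1.57, -0.097]
contact_force: [0.4, -0.1, -1.2]
gripper_width: 35.2
```

Run:
```python
from h import *
s,p,Rt=tool();g=p+147*Rt[:,0];print(s['clock'],g,s['gripper_width'],s['contact_force'])
z=snap('wrist','w9');cv2.imwrite('pics/w9.png',z['p'][:,:,::-1]);bot3(z,g,[70,85])
```

```text
11.775 [467.82903546  95.01558383  94.78154743] 35.15529688204443 [ 0.38867165 -0.14516659 -1.19093329]
bottle base [468.6  96.    7.7] elev deg 91.1 lat -0.001 mouth [466.6  95.5 107.6] err 0.55 8537
```

View pics/w9.png

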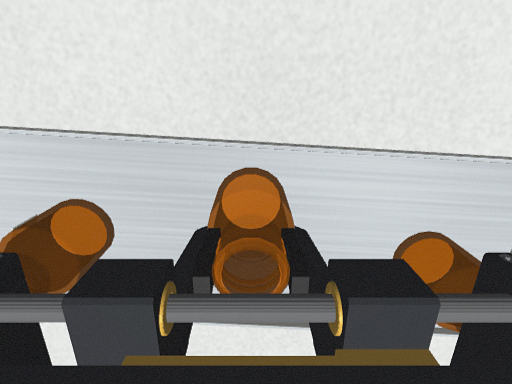

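The bottle is now gripped and lifted about 5 mm (mouth at (250,270)). Next I carry it to the row line and set it down.

apply_moves --targets '[[[0,-4,0.5],0,0.8],[[0,-8,0.7],0,0.8],[[0,-10,1],0,0.8],[[0,-10,1],0,0.8],[[0,-6,0.8],0,0.8],[[0,-3,0],0,0.8],[[0,0,0],0,0.8],[[1,0,0],0,0.8],[[1,0,0],0,0.8],[[1,0,0],0,0.8]]'

```text
clock: 13.08
position: [507.3, 106.0, 238.4]
tool_rot: [1.638, 1.571, -2.902]
contact_force: [-0.1, 0.7, -0.5]
gripper_width: 35.3
```

apply_moves --targets '[[[1,0,0],0,0.8],[[1,0,0],0,0.8],[[0.5,0,0],0,0.8],[[0,0,0],0,0.8]]' --squeeze 4

```text
clock: 13.58
position: [507.5, 106.0, 236.4]
tool_rot: [-1.832, 1.57, -0.088]
contact_force: [-1.8, -0.1, 2.8]
gripper_width: 35.5
```

apply_moves --targets '[[[0,0,0],0,0.5],[[0,0,0],0,0.4],[[0,0,0],0,0.3],[[0,0,0],0,0.2],[[0,0,0],0,0.1],[[0,0,0],0,0],[[-10,0,0],0,0],[[-30,0,0],0,0],[[-40,0,0],0,0],[[-40,0,0],0,0]]'

```text
clock: 14.82
position: [507.2, 106.0, 357.8]
tool_rot: [-1.797, 1.57, -0.054]
contact_force: [-0.3, 0.7, -0.5]
gripper_width: 88.0
```

apply_moves --targets '[[[-30,0,0],0,0],[[0,-40,0],0,0],[[0,-40,0],0,0],[[0,0,0],0,0],[[0,0,0],0,0]]'

```text
clock: 15.45
position: [585.6, 119.7, 386.0]
tool_rot: [1.429, 1.57, -3.111]
contact_force: [0.7, 0.3, -0.6]
gripper_width: 88.0
```

Run:
```python
from h import *
s,p,Rt=tool();g=p+147*Rt[:,0];print(s['clock'],g,s['gripper_width'],s['contact_force'])
z=snap('wrist','w10');cv2.imwrite('pics/w10.png',z['p'][:,:,::-1]);bot3(z,[507,106,90],[70,85]);
for x,y in((507,106),(499,257),(521,-44)):print(upright(z,x,y))
z=snap('scene','s10');cv2.imwrite('pics/s10.png',cv2.resize(z['p'][90:240,200:400],None,fx=4,fy=4,interpolation=cv2.INTER_CUBIC)[:,:,::-1])
```

```text
15.45 [585.49693718 119.71802359 238.96927604] 88.00934642865562 [ 0.65410106  0.31405869 -0.55847043]
bottle base [511.  107.5   7.1] elev deg 92.2 lat -0.0 mouth [507.2 106.8 107. ] err 0.89 2175
(array([507.19813233, 106.72527876]), np.float64(2.0319634467470222), 713)
(array([499.49932226, 256.87771262]), np.float64(1.9654480350963688), 1388)
(array([521.04091273, -41.49509657]), np.float64(1.978532277897422), 1516)
```

View pics/w10.png

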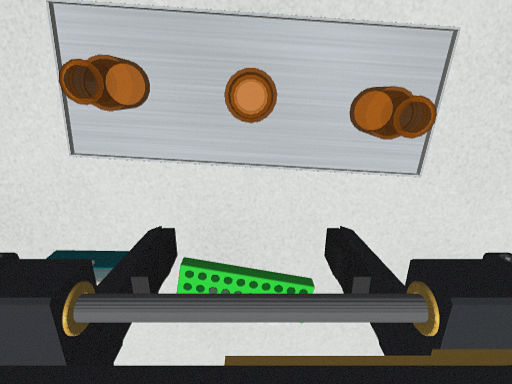

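View pics/s10.png

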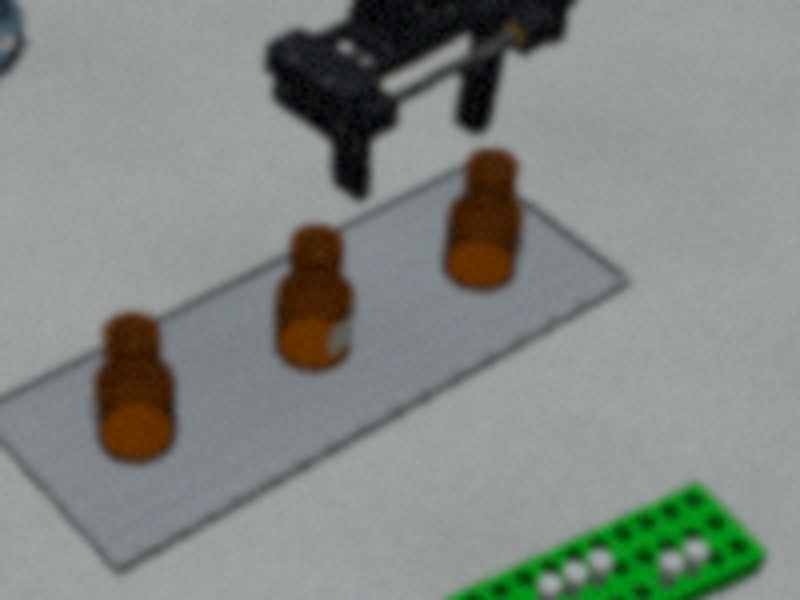

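The bottle stands upright on the row: upright in both views, at (250,95) in the wrist image, measured at about (507,106.5). Next I go to the probe.

Run:
```python
from h import *
plan([555,-340,270],1.7435)
```

```text
t 15.55 grasp [585.3 119.7 239.1] jawyaw 1.7433 down err [-6.e-04 -0.e+00 -1.e+00] w 88.3 F [ 1.  -0.1 -0.2]
shift now-frame (turn=0): [ -30.8  108.7 -447.7] turn -0.01
shift after turn: [ -30.8  108.8 -447.6] dist 461.7 joint6 -1.74
```

apply_moves --targets '[[[-8,6,-40],0,0],[[-8,6,-51],0,0],[[-8,6,-51],0,0],[[-7,6,-51],0,0],[[0,6,-51],0,0],[[0,6,-51],0,0],[[0,6,-51],0,0],[[0,6,-51],0,0],[[0,6,-40],0,0],[[0,0,-20],0,0]]'

```text
clock: 16.8
position: [610.2, -341.9, 417.2]
tool_rot: [2.07, 1.57, -2.472]
contact_force: [0.5, 0.3, 1.2]
gripper_width: 87.7
```

apply_moves --targets '[[[0,0,0],0,0],[[0,0,0],0,0],[[0,0,0],0,0]]'

```text
clock: 17.18
position: [611.4, -338.4, 417.4]
tool_rot: [-0.9, 1.571, 0.845]
contact_force: [0.3, -0.2, -0.0]
gripper_width: 88.1
```

Run:
```python
from h import *
plan([533.3,-347.5,165],1.7435)
z=snap('wrist','w11');cv2.imwrite('pics/w11.png',z['p'][:,:,::-1])
for zt,lo,hi in((201,-60,-6),(201,-66,-2)): print(upright(z,533,-347,zt,12,30,lo,hi))
z=snap('top','t11');print(upright(z,533,-347,201,12,30,-60,-6))
```

```text
t 17.18 grasp [ 611.5 -338.4  270.4] jawyaw 1.7445 down err [ 1.e-04  1.e-04 -1.e+00] w 88.1 F [ 0.3 -0.2 -0. ]
shift now-frame (turn=0): [105.4  78.6   4.5] turn 0.06
shift after turn: [105.4  78.6   4.5] dist 131.5 joint6 -2.42
(array([ 533.34886544, -346.88913459]), np.float64(0.42894092680547385), 46)
(array([ 533.50023237, -346.63346782]), np.float64(0.7502145745953875), 83)
(array([ 533., -347.]), np.float64(nan), 0)h.py:52: RuntimeWarning: Mean of empty slice.
  return q.x,abs(q.fun).mean(),len(P)
  ret = ret.dtype.type(ret / rcount)
```

View pics/w11.png

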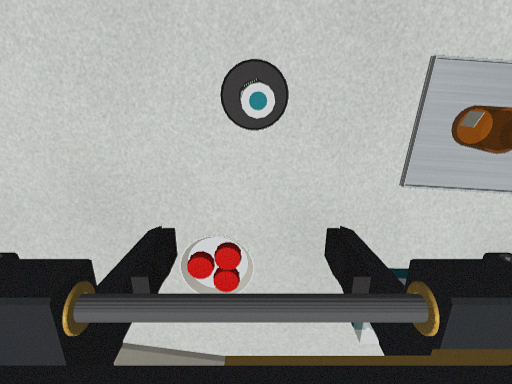

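The wrist view shows the handle top at (258,100), which agrees with (533.4,-347).

apply_moves --targets '[[[0,25,2],0,0],[[0,30,2],0,0],[[0,20,1],0,0],[[0,3.6,0],0,0],[[10,0,0],0,0],[[20,0,0],0,0],[[25,0,0],0,0],[[25,0,0],0,0],[[15,0,0],0,0],[[5,0,0],0,0]]'

```text
clock: 18.52
position: [533.1, -347.9, 315.0]
tool_rot: [0.625, 1.568, 2.369]
contact_force: [-0.4, 0.0, 0.6]
gripper_width: 88.2
```

Run:
```python
from h import *
plan([533.4,-347,165],1.7435)
z=snap('wrist','w12');cv2.imwrite('pics/w12.png',z['p'][:,:,::-1])
```

```text
t 18.52 grasp [ 532.8 -347.6  168. ] jawyaw 1.7436 down err [-0.002  0.002 -1.   ] w 88.2 F [-0.4  0.   0.6]
shift now-frame (turn=0): [ 3.  -0.7  0.5] turn 0.0
shift after turn: [ 3.  -0.7  0.5] dist 3.1 joint6 -2.51
```

View pics/w12.png

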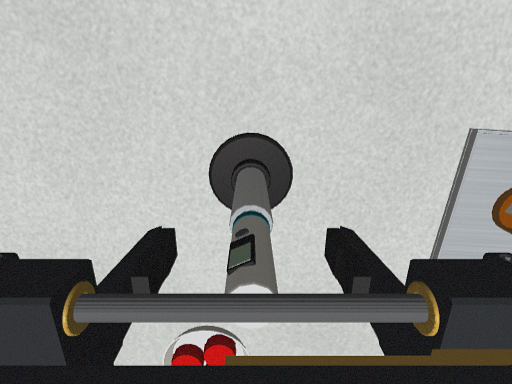

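The probe is centred between the fingers (column about 250), so I close on it.

apply_moves --targets '[[[2,-0.7,0.5],0,0],[[0,0,0],0,0.4],[[0,0,0],0,0.6],[[0,0,0],0,0.7],[[0,0,0],0,0.9],[[0,0,0],0,0.9],[[0,0,0],0,0.9],[[0,0,0],0,0.9]]' --squeeze 20

```text
clock: 19.58
position: [533.7, -347.7, 315.0]
tool_rot: [0.182, 1.571, 1.925]
contact_force: [0.6, 0.1, 0.6]
gripper_width: 23.3
```

apply_moves --targets '[[[0,0,0],0,0.9],[[0,0,0],0,0.9],[[0,0,0],0,0.9]]' --squeeze 30

```text
clock: 19.95
position: [533.7, -347.7, 315.0]
tool_rot: [0.525, 1.571, 2.268]
contact_force: [0.3, 0.8, 0.7]
gripper_width: 23.5
```

Run:
```python
from h import *
plan([533.4,-347,165],1.7435)
z=snap('wrist','w13');cv2.imwrite('pics/w13.png',z['p'][:,:,::-1])
```

```text
t 19.95 grasp [ 533.7 -347.7  168. ] jawyaw 1.7432 down err [-1.e-04  1.e-04 -1.e+00] w 23.5 F [0.3 0.8 0.7]
shift now-frame (turn=0): [3.  0.2 0.7] turn -0.01
shift after turn: [3.  0.2 0.7] dist 3.1 joint6 -2.51
```

View pics/w13.png

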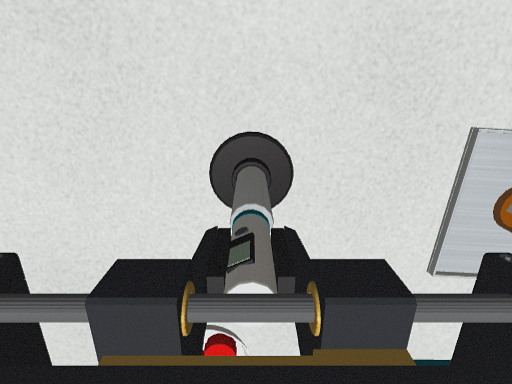

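apply_moves --targets '[[[-5,0,0],0,0.9],[[-15,0,0],0,0.9],[[-20,0,0],0,0.9],[[-20,0,0],0,0.9],[[-20,0,0],0,0.9],[[-20,0,0],0,0.9],[[-20,0,0],0,0.9],[[-20,0,0],0,0.9],[[-10,0,0],0,0.9],[[0,0,0],0,0.9]]'

```text
clock: 21.25
position: [533.8, -347.8, 465.9]
tool_rot: [-2.515, 1.569, -0.771]
contact_force: [-0.1, 0.0, -0.5]
gripper_width: 23.4
```

Run:
```python
from h import *
plan([507.2,106.4,318],1.7435)
z=snap('wrist','w14');cv2.imwrite('pics/w14.png',z['p'][:,:,::-1])
z=snap('scene','s14');cv2.imwrite('pics/s14.png',z['p'][:,:,::-1])
```

```text
t 21.25 grasp [ 533.9 -347.9  318.9] jawyaw 1.7432 down err [ 1.e-03 -9.e-04 -1.e+00] w 23.4 F [-0.1  0.  -0.5]
shift now-frame (turn=0): [ 4.000e-01 -5.160e+01  4.522e+02] turn -0.02
shift after turn: [ 4.000e-01 -5.170e+01  4.522e+02] dist 455.1 joint6 -2.51
```

View pics/w14.png

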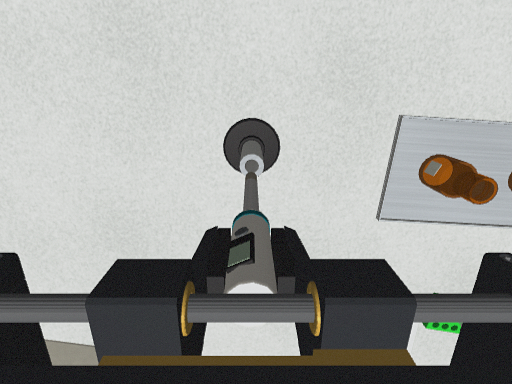

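View pics/s14.png

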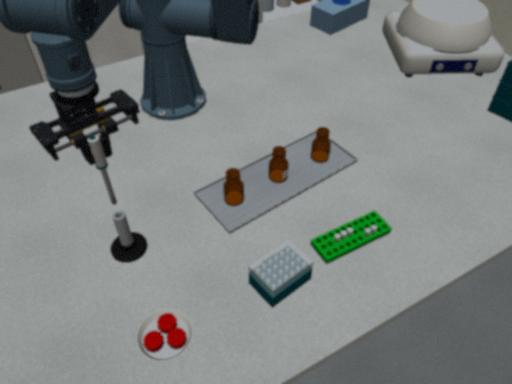

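apply_moves --targets '[[[0,-2,15],0,0.9],[[0,-4,30],0,0.9],[[0,-5,45],0,0.9],[[0,-5,45],0,0.9],[[0,-5,45],0,0.9],[[0,-5,45],0,0.9],[[0,-5,45],0,0.9],[[0,-5,45],0,0.9],[[0,-5,45],0,0.9],[[0,-5,40],0,0.9]]'

```text
clock: 22.6
position: [509.3, 56.6, 464.5]
tool_rot: [0.948, 1.57, 2.692]
contact_force: [-0.3, -0.3, -1.1]
gripper_width: 23.4
```

apply_moves --targets '[[[0,-4,30],0,0.9],[[0,-1.6,15],0,0.9],[[0,0,7],0,0.9],[[0,0,0],0,0.9],[[0,0,0],0,0.9],[[0,0,0],0,0.9]]'

```text
clock: 23.35
position: [507.1, 105.7, 465.0]
tool_rot: [2.931, 1.571, -1.611]
contact_force: [-0.3, 1.0, -0.7]
gripper_width: 23.3
```

Run:
```python
from h import *
plan([507.2,106.4,318],1.7435)
z=snap('wrist','w15');cv2.imwrite('pics/w15.png',cv2.resize(z['p'][60:300,120:390],None,fx=2.4,fy=2.4,interpolation=cv2.INTER_CUBIC)[:,:,::-1])
z=snap('scene','s15');cv2.imwrite('pics/s15.png',cv2.resize(z['p'][50:230,190:390],None,fx=3.3,fy=3.3,interpolation=cv2.INTER_CUBIC)[:,:,::-1])
z=snap('top','t15');cv2.imwrite('pics/t15.png',z['p'][:,:,::-1])
```

```text
t 23.35 grasp [507.1 105.7 318. ] jawyaw 1.7419 down err [-0.e+00 -1.e-04 -1.e+00] w 23.3 F [-0.3  1.  -0.7]
shift now-frame (turn=0): [-0.  -0.2  0.7] turn -0.09
shift after turn: [-0.  -0.2  0.7] dist 0.7 joint6 -1.77
```

View pics/w15.png

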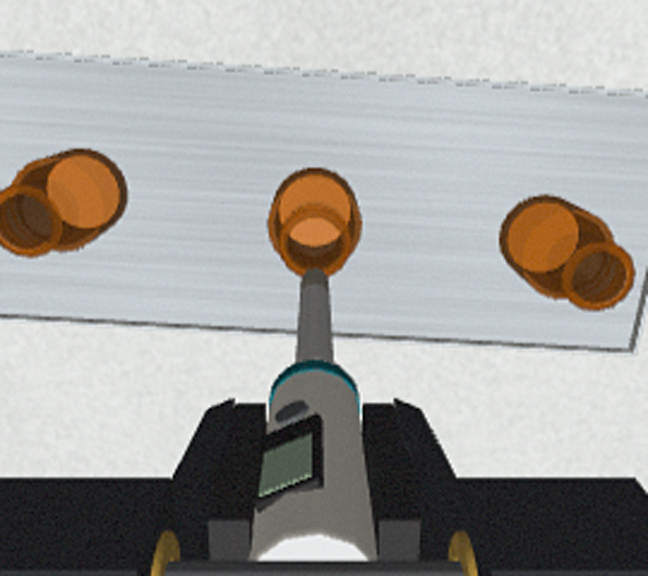

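View pics/s15.png

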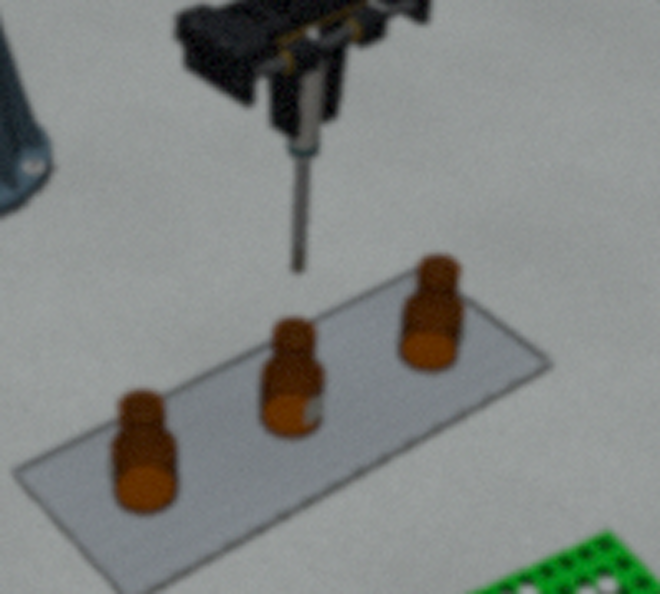

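```bash
cat >> h.py <<'E'
def stem(z,c,zlo,zhi):
    W=cloud(z);m=(np.hypot(W[...,0]-c[0],W[...,1]-c[1])<14)&(W[...,2]>zlo)&(W[...,2]<zhi)&(z['d']>0)
    P=W[m]
    def f(q):
        t=P[:,2]-(zlo+zhi)/2
        return np.hypot(P[:,0]-q[0]-q[2]*t,P[:,1]-q[1]-q[3]*t)-6
    r=least_squares(f,[c[0],c[1],0,0],loss='soft_l1');q=r.x
    zm=(zlo+zhi)/2;print('stem @z',zm,q[:2].round(1),'slope',q[2:].round(3),'err',abs(r.fun).mean().round(2),len(P))
    return lambda h:q[:2]+q[2:]*(h-zm)
def mouth(z,c,band=(98,107)):
    W=cloud(z);m=(np.hypot(W[...,0]-c[0],W[...,1]-c[1])<26)&(W[...,2]>band[0])&(W[...,2]<band[1])&(z['d']>0)
    hsv=cv2.cvtColor(z['p'],cv2.COLOR_RGB2HSV);m&=(hsv[...,1]>120)
    P=W[m][:,:2].astype(np.float32);cc,r=cv2.minEnclosingCircle(P);print('mouth',np.round(cc,1),r,len(P));return cc
E
python3 - <<'E'
from h import *
for n in 'wst':
    z=load(n+'15.npz');print(n)
    try:
        s=stem(z,(507,106),175,265);print('tip',s(165).round(1))
    except Exception as e: print(e)
    try: mouth(z,(507,106.5))
    except Exception as e: print(e)
z=load('w15.npz');W=cloud(z)
m=(np.hypot(W[...,0]-507,W[...,1]-106)<12)&(W[...,2]>130)&(W[...,2]<200);print('tip z',np.percentile(W[m][:,2],[0,1,5]))
E
```

```text
w
stem @z 220.0 [507.6 106.6] slope [-0.001 -0.002] err 0.14 471
tip [507.7 106.7]
mouth [507.6 106.8] 19.248065948486328 282
s
stem @z 220.0 [506.8 104.5] slope [ 0.002 -0.007] err 1.1 139
tip [506.6 104.9]
mouth [507.9 101.6] 18.319618225097656 37
t
stem @z 220.0 [507. 106.] slope [0. 0.] err nan 0
tip [507. 106.]
mouth [507.1 103.5] 18.328739166259766 28
tip z [166.56057545 167.19482899 168.57791341]h.py:79: RuntimeWarning: Mean of empty slice.
  zm=(zlo+zhi)/2;print('stem @z',zm,q[:2].round(1),'slope',q[2:].round(3),'err',abs(r.fun).mean().round(2),len(P))
  ret = ret.dtype.type(ret / rcount)
```

View pics/t15.png

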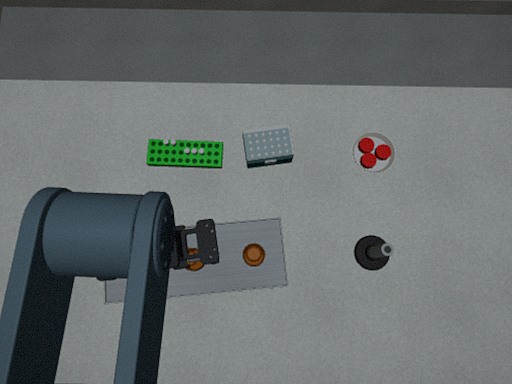

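apply_moves --targets '[[[8,0,0],0,0.9],[[12,0,0],0,0.9],[[12,0,0],0,0.9],[[10,0,0],0,0.9],[[6,0,0],0,0.9],[[0,0,0],0,0.9],[[0,0,0],0,0.9]]'

```text
clock: 24.38
position: [507.2, 106.4, 417.4]
tool_rot: [-1.784, 1.57, -0.041]
contact_force: [-0.1, 0.2, -0.9]
gripper_width: 23.2
```

Run:
```python
from h import *
plan([507.2,106.4,206],1.7435)
z=snap('wrist','w16');cv2.imwrite('pics/w16.png',cv2.resize(z['p'][60:300,120:390],None,fx=2.4,fy=2.4,interpolation=cv2.INTER_CUBIC)[:,:,::-1])
s=stem(z,(507.6,106.7),125,218);print('tip',s(117).round(1));mouth(z,(507,106.5));mouth(z,(507,106.5),(101,105))
z=snap('scene','s16');cv2.imwrite('pics/s16.png',cv2.resize(z['p'][70:210,220:340],None,fx=5,fy=4.2,interpolation=cv2.INTER_CUBIC)[:,:,::-1])
s=stem(z,(507,105),125,215);mouth(z,(507,106.5))
```

```text
t 24.38 grasp [507.3 106.4 270.4] jawyaw 1.7432 down err [ 7.e-04 -0.e+00 -1.e+00] w 23.2 F [-0.1  0.2 -0.9]
shift now-frame (turn=0): [64.4  0.1 -0. ] turn -0.02
shift after turn: [64.4  0.1 -0. ] dist 64.4 joint6 -1.77
stem @z 171.5 [507.8 107.4] slope [-0.003 -0.003] err 0.15 474
tip [507.9 107.6]
mouth [507.1 106.5] 19.079355239868164 346
mouth [506.4 106.3] 18.35221290588379 269
stem @z 170.0 [507.4 105.1] slope [0.009 0.014] err 1.24 124
mouth [508.2 103.2] 17.91485595703125 34
```

View pics/w16.png

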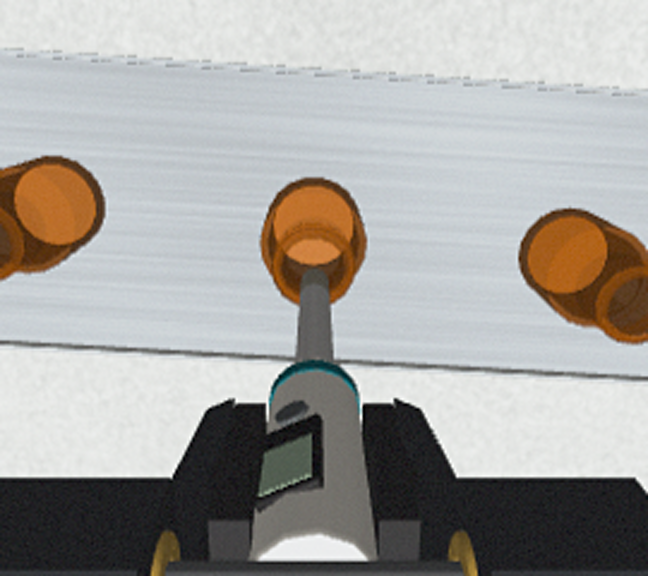

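View pics/s16.png

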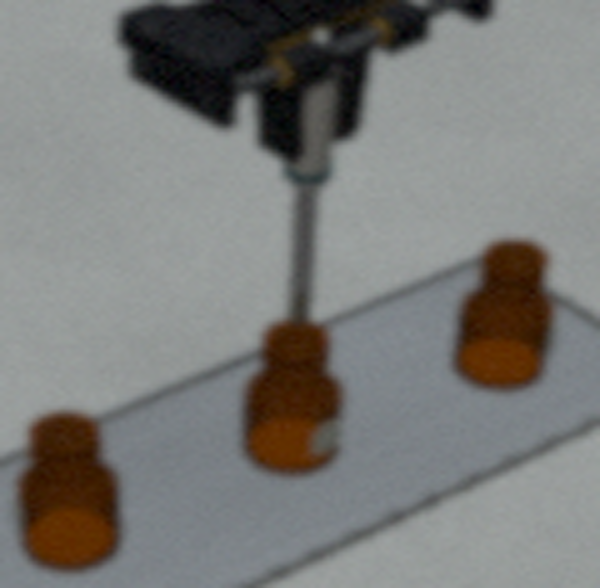

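apply_moves --targets '[[[0,0.5,-0.8],0,0.9],[[4,0,0],0,0.9],[[5,0,0],0,0.9],[[4,0,0],0,0.9],[[0,0,0],0,0.9],[[0,0,0],0,0.9]]'

```text
clock: 25.22
position: [506.7, 105.6, 404.0]
tool_rot: [1.092, 1.571, 2.835]
contact_force: [0.3, -0.6, -0.5]
gripper_width: 23.4
```

Run:
```python
from h import *
plan([507.2,106.4,206],1.7435)
z=snap('wrist','w17');cv2.imwrite('pics/w17.png',cv2.resize(z['p'][120:220,190:310],None,fx=6,fy=6,interpolation=cv2.INTER_CUBIC)[:,:,::-1])
s=stem(z,(507.6,106.7),115,205);print('tip',s(105).round(1));mouth(z,(507,106.5));mouth(z,(507,106.5),(101,105))
# model overlays
im=cv2.resize(z['p'],None,fx=6,fy=6,interpolation=cv2.INTER_CUBIC)
t=np.linspace(0,2*np.pi,60)
for r in(13.5,18):
    q=proj(z,np.c_[507.0+r*np.cos(t),106.4+r*np.sin(t),0*t+103]);cv2.polylines(im,[np.int32((q+.5)*6)],True,(0,255,0),1)
q=proj(z,np.c_[s(105)[0]+6*np.cos(t),s(105)[1]+6*np.sin(t),0*t+105]);cv2.polylines(im,[np.int32((q+.5)*6)],True,(0,0,255),1)
cv2.imwrite('pics/w17o.png',im[720:1320,1140:1860][:,:,::-1])
```

```text
t 25.23 grasp [506.7 105.6 257. ] jawyaw 1.7432 down err [-0.  0. -1.] w 23.4 F [ 0.3 -0.6 -0.5]
shift now-frame (turn=0): [51.  -0.6  0.7] turn -0.02
shift after turn: [51.  -0.6  0.7] dist 51.0 joint6 -1.77
stem @z 160.0 [507.2 106.6] slope [-0.001 -0.002] err 0.16 465
tip [507.2 106.7]
mouth [506.8 106.7] 19.12236785888672 379
mouth [507.5 106. ] 18.41550064086914 285
```

View pics/w17o.png

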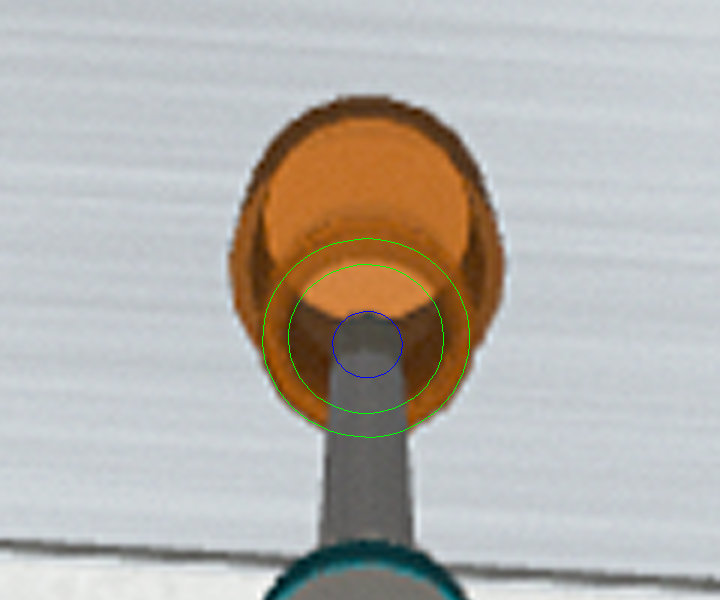

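The overlays match the image: the tip circle sits inside the bore circle, about 0.3 mm off centre. I now lower the probe.

apply_moves --targets '[[[4,0,0],0,0.9],[[7,0,0],0,0.9],[[8,0,0],0,0.9],[[8,0,0],0,0.9],[[8,0,0],0,0.9],[[8,0,0],0,0.9],[[5,0,0],0,0.9],[[2.5,0,0],0,0.9],[[0,0,0],0,0.9],[[0,0,0],0,0.9]]'

```text
clock: 26.52
position: [506.8, 105.6, 353.8]
tool_rot: [-1.804, 1.57, -0.061]
contact_force: [-0.0, 0.3, -0.9]
gripper_width: 23.2
```

Run:
```python
from h import *
plan([507.0,106.0,206],1.7435)
z=snap('wrist','w18')
s=stem(z,(507.4,106.5),110,155);print('at 103',s(103).round(1),'at tip',s(53).round(1));mouth(z,(507,106.5),(101,105))
im=cv2.resize(z['p'],None,fx=5,fy=5,interpolation=cv2.INTER_CUBIC)
t=np.linspace(0,2*np.pi,60)
for r in(13.5,18):
    q=proj(z,np.c_[507.0+r*np.cos(t),106.4+r*np.sin(t),0*t+103]);cv2.polylines(im,[np.int32((q+.5)*5)],True,(0,255,0),1)
c=s(103)
q=proj(z,np.c_[c[0]+6*np.cos(t),c[1]+6*np.sin(t),0*t+103]);cv2.polylines(im,[np.int32((q+.5)*5)],True,(0,0,255),1)
cv2.imwrite('pics/w18o.png',im[650:1250,900:1650][:,:,::-1])
```

```text
t 26.52 grasp [506.9 105.5 206.8] jawyaw 1.7432 down err [ 6.e-04 -0.e+00 -1.e+00] w 23.2 F [-0.   0.3 -0.9]
shift now-frame (turn=0): [ 0.8 -0.2  0.4] turn -0.02
shift after turn: [ 0.8 -0.2  0.4] dist 1.0 joint6 -1.77
stem @z 132.5 [507.3 106.5] slope [-0.002 -0.001] err 0.16 281
at 103 [507.4 106.5] at tip [507.5 106.6]
mouth [507.  106.7] 17.805665969848633 405
```

View pics/w18o.png

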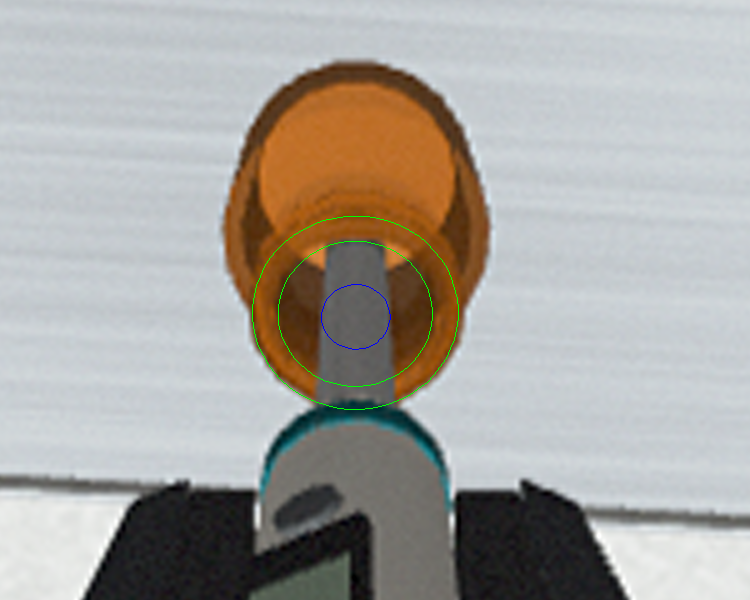

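The stem is centred in the mouth (offset under 0.5 mm) and the tip is at z≈54. I'll let it settle and then hand in.

apply_moves --targets '[[[0,0,0],0,0.9],[[0,0,0],0,0.9],[[0,0,0],0,0.9],[[0,0,0],0,0.9]]'

```text
clock: 27.08
position: [506.6, 105.6, 353.5]
tool_rot: [-1.509, 1.571, 0.234]
contact_force: [0.9, -0.3, -0.9]
gripper_width: 23.1
```

Run:
```python
from plant import ctrl,ticket
s=ctrl.state();print(s['clock'],s['position'],s['gripper_width'],abs(s['qd']).max(),s['contact_force'])
print(ticket.hand_in())
```

```text
27.075 [506.64590449 105.57015195 353.53743241] 23.082155351829122 0.002566807215619094 [ 0.90296698 -0.27258474 -0.94434672]
the job is handed in; nothing more can be done
None
```

The fallen bottle is standing in the row again, and I handed the job in with the probe held still inside it, about half-way down. The hand-in gives no verdict.

**Bottle:** I pivoted it up by the neck, let go, then re-gripped it and set it down with about 3 N on the wrist. It stands at about (507, 106.5) mm, within a few millimetres of the row line. The other two bottles measure about 148–150 mm away and had not moved.

**Probe:** I lifted it out of its stand and lowered it into the bottle without any sign of contact. The last check, at 27 s on the clock, showed:

| Check | Result | Limit |
|---|---|---|
| Stem off the mouth's axis | about 0.5 mm | 5 mm |
| Stem tilt | about 0.002 rad | 0.07 rad |
| Tip height off half-way (from arm position and 153 mm grasp offset) | within about 1–2 mm | 22 mm |
| Wrist force | about 1 N, the sensor's noise level | – |

**Readings that disagreed:**
- **Scene camera:** its coarse mouth estimate, partly blocked by the gripper, was 3–5 mm off in y from the wrist camera's. I relied on the wrist camera, which agreed with where the arm had placed the bottle.
- **Bottle tilt:** after it was set down, the wrist depth fit read 2.2° (about 0.04 rad) off vertical. A similar fit had shown 1.6° with the bottle free-standing, so I took this as a fit error.

I did not re-measure the tip box or the tube rack. The arm never went near either one, and both looked unmoved in the later pictures.

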